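# Set the drying blower to its third click

## Robot

A 7-joint arm with a two-finger parallel gripper is mounted at the origin on the work surface. World frame = base frame: x ahead of the robot, y to its left, z up, the work surface at z = 0. Lengths are in m, angles in rad, forces in N, time in s.
With the tool pointing down it reaches from about 0.4 to 0.85 m from the base axis. Payload 10.4 kg.
Tool frame: the origin (TCP) lies midway between the tips of the shut fingers; the grasp point (between the pads) lies 19 mm behind it (r.grasp_offset is the distance from the TCP to the grasp point, in m); x points along the fingers, y is the direction in which the jaws open and shut, and the axes are right-handed (so a half turn about x gives the same grasp; the last joint's range is limited). The gripper opens to 87 mm and grips with 3 to 60 N. Pads are 19 mm wide; open, the fingers measure 117 mm over their backs; the gripper's body (75 mm by 190 mm) begins 51 mm behind the grasp point.
Start: joints at [-1.218, 0.332, -0.065, 1.46, 0.022, 1.35, -0.088], TCP at [0.229, 0.581, 0.223] pointing down, gripper open.
Joint ranges: [-2.6, 2.6], [-0.5, 2.12], [-1.47, 1.34], [0.16, 2.42], [-1.27, 4.41], [0.06, 2.06], [-2.6, 2.6]. Speed limits (rad/s): [2.22, 2.22, 2.79, 2.79, 3.14, 3.14, 3.14].

## Interface

Orientations are given as a unit quaternion [x, y, z, w].
In Python, from bench import r, vision, close_job gives the robot as it stands. The module is installed in compiled form; this text tells all that it offers.
- The arm moves only by the shell command python3 -m pendant 'ROWS' [OPENING] [FORCE]. ROWS is text: rows parted by semicolons, each of 6 numbers parted by spaces: the shift along the tool's x, y, z in units of 0.25 m (1.0 is 0.25 m), then the turn, a rotation vector about the tool's x, y, z in units of 1.5 rad (1.0 is 1.5 rad). A call has 1 to 8 rows; each row is the pose to reach, as a shift and turn from the pose commanded when the call began, along the tool's axes at that moment; what a row does not reach only later rows make up. A row lasts 1/10 s, in which the tool goes at most 50 mm and 8.59 degrees, less where a joint would pass 70% of its speed; a pose out of reach is approached as far as the arm can. A call with a number of a shift or a turn outside -1 to 1 is refused whole. A call with a gripper value outside its range is refused whole. OPENING is the gripper command: -1 is shut, 1 is fully open, values between are in proportion, set as the call begins (- or left out, the last holds). The fingers move at their own pace and stop on an object; FORCE is the grip in N (left out, the last holds). Time passes only in rows, so rows that repeat a pose let the fingers close. It gives the time, the measured TCP pose, the force and the opening at its end, in the units of the state.
- r.read_state(): the state, without advancing time (a new reading comes with each control period).
- vision.camera(name): name is "scene" or "top" or "wrist"; returns (picture, depth): 420x560x3 uint8, blue, green, red; 420x560 float32, m along the optical axis (not along the pixel's ray), 0 where there is no reading.
- vision.get_calibration(name): a dict with "camera_matrix" (3x3 intrinsics, pixels), "rvec" (rotation vector, rad) and "tvec" (3), from world to camera coordinates, as OpenCV has them. Camera axes: x right, y down, z forward; pixel columns grow to the right and rows downward; lengths in m; the calibration is good to about 2 mm. The wrist camera is an equidistant fisheye: a pixel r from the principal point sees the ray r / f radians off the axis. A picture is of the moment at which its call begins: read the wrist's pose just before it. get_calibration takes no time and is no camera call; for the wrist camera it gives the pose at the moment of the call.
- close_job(): hands the job in, once; it reports no verdict.
The state is a dict: "time": time; "joint_positions": joint angles; "joint_vel": joint speeds; "joint_torque": joint torques, N m; "ee_pos": TCP position; "eef_rot": TCP orientation; "ft_force": force on the tool from outside, world axes, zero at the start; "torque": the same for the moment, N m; "width": finger opening in m.
Only numpy, scipy, OpenCV 4.12 (cv2) and the standard library are available. Lean on these libraries where they do the work, as an engineer would, in place of code of your own. Each camera call takes 0.05 s, during which the arm holds its last target. There are 200 camera calls.

## Task

The birch panel is wet: set the drying blower to speed three by pushing its orange speed lever, always gently, with the fingertips. First push the lever all the way back to off, at the end with the red dot, then push it forward click by click and leave it resting in the third click without ever letting it run past. Do not pinch the lever, and leave the paints, brush and other things where they are.

Things in the scene. Friction and masses are not known exactly. Their poses are not given: they have to be found in the camera images.
- fan: Drying blower, fixed. Origin: on the table under the centre of its grey control deck (170 mm in its x, 220 in its y, 60 high); z up. The lever's slot runs along its y at x = -20 mm, y = -62 to +62 mm, on the deck's top; a red dot at y = -69 mm marks the off end. A blue drum, 130 mm long in x, 180 mm high, stands at y = +130 to +300 mm.
- lever (a joint): Lever's place along its slot (m), growing to the fan's +y, towards the drum. 0 off; clicks at 0.02, 0.04, 0.06 (third), 0.08, 0.10; stops -0.004, 0.104. Starts in the first or second. Leaving a click takes 4 to 7 N, most at 5 mm; past 10 mm it snaps on into the next, ahead of the finger. Let go, it rests within 2 mm of a click.
- lever_top (a point): Centre of the top of the orange lever, a block 28 mm in the fan's x, 12 mm along the slot (the fan's y) and 34 mm high; this point is 96 mm above the table, and 36 mm above the deck. At off it lies at x = -20 mm, y = -50 mm in the fan's frame.
- pot: Small purple paint pot with white lid, 38 mm across, 48 mm high, loose on the deck near the lever, 54 to 60 mm along x in the fan's frame. Leave alone. Origin at the centre of its underside.
- bottle_pink: Clear paint bottle with red label, 48 mm across, 130 mm high, loose. Leave alone. Origin at its underside.
- bottle_blue: Clear paint bottle with blue label, 48 mm across, 130 mm high, loose. Leave alone. Origin at its underside.
- jar_green: Glass jar with green lid, 60 mm across, 70 mm high, loose. Leave alone. Origin at its underside.
- brush: Paint brush with blue handle, 220 mm long, lying loose on the table. Leave alone. Its x runs along the handle.
- sander: Cork sanding block, 100 x 60 x 30 mm, loose. Leave alone. Origin at its underside.
- cup: White cup, 70 mm across, 85 mm high, loose. Leave alone. Origin at its underside.

How it is judged:
By the outcome, as a careful person would: the job done as asked, in the order asked, and still so for the second after the job is handed in, with the robot touching nothing.
It also fails if it takes over 64 s, if anything falls off the work surface, if the arm or the gripper's body presses on something with over 40 N, if the wrist force passes 120 N, or if a joint passes its speed limit or range.

## Working session

There is one attempt and no reset: what is moved stays moved. The work goes in short steps, Python scripts to look and compute and a shell command to move; the robot and the scene stay as the last step left them, time stands still between calls to the robot, and variables do not carry over. Pictures are saved under pics/ and viewed, about 8 in all and at most 12, crops included, and the job is handed in when it is done.

```bash
mkdir -p pics; python3 - <<'E'
from bench import r, vision
import cv2,numpy as np
s=r.read_state(); print({k:np.round(v,3) for k,v in s.items()})
ims=[]
for n in("scene","top"):
    p,d=vision.camera(n); c=vision.get_calibration(n); np.savez(f"{n}.npz",p=p,d=d,K=c["camera_matrix"],rvec=c["rvec"],tvec=c["tvec"]); cv2.imwrite(f"pics/{n}0.png",p)
E
```

```text
{'time': np.float64(0.0), 'joint_positions': array([-1.218,  0.333, -0.065,  1.461,  0.022,  1.35 , -0.089]), 'joint_vel': array([-0.001,  0.001,  0.   ,  0.   ,  0.   , -0.   ,  0.   ]), 'joint_torque': array([ 1.0000e-03, -6.2325e+01,  2.6000e-02, -3.8989e+01, -6.1000e-02,
        4.0000e-02,  0.0000e+00]), 'ee_pos': array([0.229, 0.581, 0.222]), 'eef_rot': array([ 0.132,  0.695, -0.133,  0.695]), 'ft_force': array([ 0.093, -0.405, -0.161]), 'torque': array([ 0.055, -0.035,  0.015]), 'width': np.float64(0.087)}
```

View pics/top0.png

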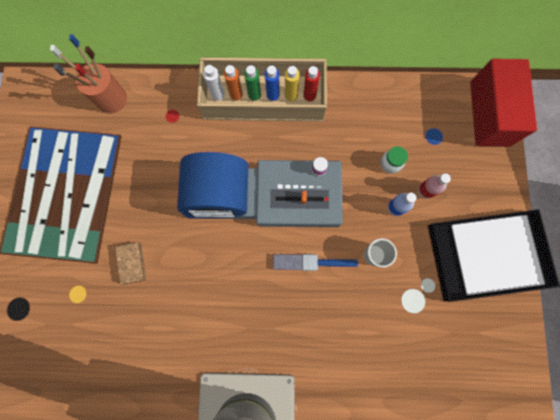

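View pics/scene0.png

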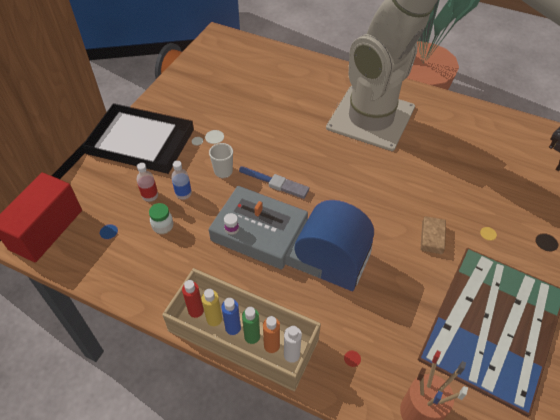

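Top view: deck centred at ~(300,193), orange lever at ~(304,197), red dot ~(326,199), pot ~(320,165), with the drum on the left (world +y). In the scene view the lever is at ~(258,208). Next I'll measure the deck, lever, dot and pot.

```bash
cat > h.py <<'E'
import numpy as np,cv2
def load(n):
    f=np.load(n+".npz"); R=cv2.Rodrigues(f["rvec"])[0]; return f["p"],f["d"],f["K"],R,f["tvec"].ravel()
def cloud(d,K,R,t):
    v,u=np.indices(d.shape); X=np.stack([(u-K[0,2])/K[0,0]*d,(v-K[1,2])/K[1,1]*d,d],-1)
    return (X-t)@R
def plane(uv,K,R,t,z):
    uv=np.atleast_2d(uv).astype(float); ray=np.c_[(uv-K[[0,1],[2,2]])/K[[0,1],[0,1]],np.ones(len(uv))]@R
    c=-R.T@t; return c+ray*((z-c[2])/ray[:,2])[:,None]
E
python3 - <<'E'
from h import *
for n,box in(("top",(255,155,345,230)),("scene",(205,180,310,265))):
    p,d,K,R,t=load(n); W=cloud(d,K,R,t); hsv=cv2.cvtColor(p,cv2.COLOR_BGR2HSV)
    B=np.zeros(d.shape,bool); x0,y0,x1,y1=box; B[y0:y1,x0:x1]=1
    dk=B&(abs(W[...,2]-.06)<.006)&(hsv[...,1]<110); P=W[dk]
    print(n,"deck z",np.median(P[:,2]),len(P))
    rc=cv2.minAreaRect((P[:,:2]*1000).astype(np.float32)); print(rc)
    H,S,V=hsv[...,0],hsv[...,1],hsv[...,2]
    for nm,m,z in(("orange",B&(H>5)&(H<18)&(S>170)&(V>120)&(W[...,2]>.05),.096),("red",B&((H<4)|(H>175))&(S>150)&(W[...,2]>.045)&(W[...,2]<.08),.06)):
        v,u=np.nonzero(m); 
        if len(u): print(nm,len(u),u.mean(),v.mean(),u.min(),u.max(),v.min(),v.max(),"zmax",W[m][:,2].max(),plane((u.mean(),v.mean()),K,R,t,z), "top pts",W[m&(W[...,2]>.09)].mean(0))
    m=B&(W[...,2]>.100)&(W[...,0]<9); 
    print("high",m.sum(),W[m].mean(0),np.ptp(W[m],axis=0))
    v,u=np.nonzero(dk)
E
```

```text
top deck z 0.060469146409273096 5110
((570.303466796875, -120.02332305908203), (170.82394409179688, 224.97232055664062), 0.2914789021015167)
orange 46 303.67391304347825 196.47826086956522 302 306 191 202 zmax 0.09932521752136014 [[ 0.54801568 -0.132694    0.096     ]] top pts [ 0.54830894 -0.13266686  0.0961197 ]
red 7 326.0 198.71428571428572 325 327 198 200 zmax 0.061483032039340135 [[ 0.55128905 -0.19174222  0.06      ]] top pts [nan nan nan]
high 191 [ 0.57975677 -0.15679613  0.26072564] [0.30882275 0.10266602 0.92035317]
scene deck z 0.05937568692114324 3747
((572.7933959960938, -88.08737182617188), (173.7061309814453, 285.404296875), 0.33782368898391724)
red 5 239.0 205.0 238 240 204 206 zmax 0.0634201601341349 [[ 0.55226248 -0.19086063  0.06      ]] top pts [nan nan nan]
high 493 [ 0.67758708 -0.00349732  0.20781842] [0.77689762 0.48441345 1.1152676 ]<stdin>:11: RuntimeWarning: Mean of empty slice.
  ret = um.true_divide(
```

```bash
cat > rel.py <<'E'
import sys,numpy as np
from bench import r
from scipy.spatial.transform import Rotation as Ro
# usage: rel.py x y z -> shift in tool axes (units), turn to jaw-along-world-x, pointing down
s=r.read_state(); R=Ro.from_quat(s["eef_rot"]); p=s["ee_pos"]
np.set_printoptions(precision=4,suppress=True)
print("t",s["time"],"p",p,"F",s["ft_force"],"w",s["width"]); print(R.as_matrix())
if len(sys.argv)>3:
    print("shift",R.inv().apply(np.array(sys.argv[1:4],float)-p)/.25)
    for sg in(1,-1):
        x=np.array([0,0,-1.]);y=np.array([sg,0,0.]);T=Ro.from_matrix(np.c_[x,y,np.cross(x,y)])
        print("turn",sg,(R.inv()*T).as_rotvec()/1.5)
E
python3 rel.py 0.551 -0.090 0.26
```

```text
t 0.1 p [0.2293 0.5811 0.2219] F [0.2938 0.3804 0.7866] w 0.08692230672446238
[[-0.0004  0.367   0.9302]
 [-0.0012  0.9302 -0.367 ]
 [-1.     -0.0012  0.0001]]
shift [-0.1499 -2.0249  2.1822]
turn 1 [0.7967 0.0005 0.0007]
turn -1 [-1.2977 -0.0008  0.0006]
```

```bash
python3 -m pendant '-0.02 -0.07 0.12 0.05 0 0;-0.04 -0.14 0.24 0.1 0 0;-0.06 -0.2 0.37 0.15 0 0;-0.08 -0.27 0.49 0.2 0 0;-0.1 -0.34 0.61 0.25 0 0;-0.12 -0.41 0.73 0.3 0 0;-0.14 -0.48 0.86 0.35 0 0;-0.15 -0.55 0.98 0.4 0 0' -1 10; python3 rel.py 0.551 -0.090 0.26
```

```text
time: 0.9
ee_pos: [0.4078, 0.3621, 0.2603]
eef_rot: [0.333, 0.624, -0.332, 0.624]
ft_force: [0.7, -0.2, 0.4]
width: 0.0311
t 0.9 p [0.4078 0.3621 0.2603] F [ 0.7435 -0.2189  0.3908] w 0.031070104994826705
[[ 0.0001  0.8301  0.5576]
 [ 0.0001  0.5576 -0.8301]
 [-1.      0.0002  0.    ]]
shift [ 0.001  -0.5329  1.8207]
turn 1 [ 0.3944 -0.     -0.0001]
turn -1 [-1.7     0.0002 -0.    ]
```

```bash
python3 -m pendant '0 -0.03 0.12 0.03 0 0;0 -0.06 0.24 0.06 0 0;0 -0.1 0.36 0.09 0 0;0 -0.13 0.48 0.12 0 0;0 -0.17 0.6 0.15 0 0;0 -0.21 0.72 0.18 0 0;0 -0.24 0.84 0.2 0 0;0 -0.28 0.96 0.22 0 0' ; python3 rel.py 0.551 -0.090 0.26
```

```text
time: 1.7
ee_pos: [0.4832, 0.1236, 0.2599]
eef_rot: [0.43, 0.561, -0.43, 0.561]
ft_force: [0.4, -0.3, -0.3]
width: 0.0006
t 1.7 p [0.4832 0.1236 0.2599] F [ 0.3616 -0.2863 -0.3109] w 0.0006481936053153932
[[-0.0002  0.9655  0.2603]
 [ 0.0005  0.2603 -0.9655]
 [-1.     -0.     -0.0005]]
shift [-0.0007  0.0396  0.8955]
turn 1 [ 0.1756 -0.0003  0.0001]
turn -1 [-1.9188 -0.0001 -0.0005]
```

```bash
python3 -m pendant '0 0.006 0.13 0.03 0 0;0 0.012 0.26 0.06 0 0;0 0.018 0.39 0.09 0 0;0 0.024 0.52 0.12 0 0;0 0.03 0.65 0.15 0 0;0 0.035 0.78 0.176 0 0;0 0.04 0.88 0.176 0 0;0 0.04 0.895 0.176 0 0' ; python3 -m pendant '0 0 0 0 0 0;0 0 0 0 0 0'; python3 - <<'E'
from bench import r,vision
import cv2,numpy as np
for n in("wrist","scene"):
    c=vision.get_calibration(n);p,d=vision.camera(n);np.savez(n+"1.npz",p=p,d=d,K=c["camera_matrix"],rvec=c["rvec"],tvec=c["tvec"])
    cv2.imwrite(f"pics/{n}1.png",p)
E
python3 rel.py 0.551 -0.093 0.12
```

```text
time: 2.5
ee_pos: [0.5509, -0.0919, 0.2599]
eef_rot: [-0.501, -0.499, 0.501, -0.499]
ft_force: [0.5, -0.1, 0.9]
width: 0.0005
time: 2.7
ee_pos: [0.5512, -0.0866, 0.2598]
eef_rot: [0.5, 0.501, -0.499, 0.5]
ft_force: [0.7, 0.5, 0.3]
width: 0.0006
t 2.8 p [ 0.5514 -0.0864  0.26  ] F [0.2051 0.0606 0.4911] w 0.00036819459075018203
[[-0.0001  1.      0.003 ]
 [ 0.0008  0.003  -1.    ]
 [-1.     -0.0001 -0.0008]]
shift [ 0.5599 -0.0017  0.027 ]
turn 1 [ 0.002  -0.0005  0.0001]
turn -1 [-2.0924 -0.0001 -0.0008]
```

View pics/wrist1.png

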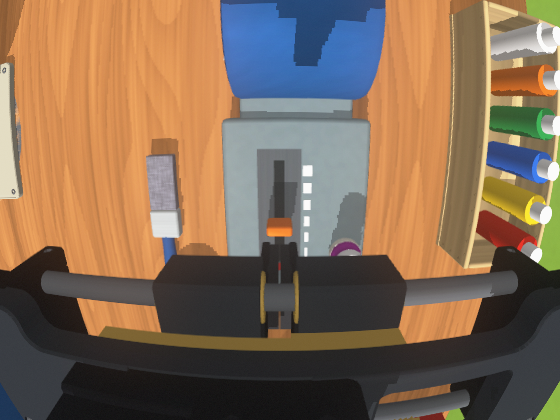

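The wrist view shows the orange lever at ~(280,228), the slot at ~(279,160–260) and the pot at ~(345,250), clear of the fingers. I'll check the lever's position from this view.

```bash
python3 - <<'E'
from h import *
f=np.load("wrist1.npz");p,K=f["p"],f["K"];R=cv2.Rodrigues(f["rvec"])[0];t=f["tvec"].ravel()
h=cv2.cvtColor(p,cv2.COLOR_BGR2HSV);m=np.zeros(h.shape[:2],bool);m[212:250,260:300]=1
m&=(h[...,0]>4)&(h[...,0]<18)&(h[...,1]>170)
v,u=np.nonzero(m);print(u.min(),u.max(),v.min(),v.max(),np.bincount(v)[v.min():],[round(h[a,280,2]) for a in range(v.min(),v.max()+1)])
c=-R.T@t;print("cam",c)
def cast(u,v,z):
    q=np.array([(u-K[0,2])/K[0,0],(v-K[1,2])/K[1,1]]);th=np.hypot(*q);ray=R.T@np.r_[q/th*np.sin(th),np.cos(th)]
    return c+ray*(z-c[2])/ray[2]
for uv in((280,v.min()),(280,v.max()),(u.min(),228),(u.max(),228)):print(uv,cast(*uv,.096))
print("slot far end",cast(279.5,160,.06),"lever base",cast(280,v.min(),.062))
hs=cv2.cvtColor(np.load("scene1.npz")["p"],cv2.COLOR_BGR2HSV)
E
```

```text
267 291 218 236 [ 6 12 16 20 19 22 21 23 23 24 25 25 25 25 25 25 25 23  4] [145, 145, 146, 146, 148, 148, 148, 149, 161, 188, 221, 242, 245, 246, 248, 250, 251, 251, 166]
cam [ 0.55025614 -0.00792105  0.42247535]
(280, np.int64(218)) [ 0.55146667 -0.11685608  0.096     ]
(280, np.int64(236)) [ 0.55154421 -0.1373383   0.096     ]
(np.int64(267), 228) [ 0.53760424 -0.12818432  0.096     ]
(np.int64(291), 228) [ 0.56327529 -0.1281082   0.096     ]
slot far end [ 0.55079434 -0.06037111  0.06      ] lever base [ 0.55159274 -0.12820086  0.062     ]
```

```bash
python3 -m pendant '0.1 0 0.005 0 0 0;0.22 0 0.01 0 0 0;0.34 0 0.01 0 0 0;0.46 0 0.01 0 0 0;0.56 0 0.01 0 0 0;0.64 0 0.01 0 0 0;0.7 0 0.01 0 0 0;0.74 0 0.01 0 0 0'; python3 -m pendant '0 0 0 0 0 0;0 0 0 0 0 0'; python3 rel.py 0.551 -0.1155 0.074
```

```text
time: 3.6
ee_pos: [0.5513, -0.0894, 0.0741]
eef_rot: [0.499, 0.501, -0.5, 0.5]
ft_force: [0.2, -0.0, -0.7]
width: 0.0005
time: 3.8
ee_pos: [0.552, -0.0902, 0.0757]
eef_rot: [0.5, 0.5, -0.5, 0.5]
ft_force: [0.0, 0.5, 0.1]
width: 0.0006
t 3.8 p [ 0.552  -0.0902  0.0757] F [0.0101 0.4685 0.0859] w 0.0006126905775939211
[[ 0.0008  1.      0.0011]
 [ 0.0001  0.0011 -1.    ]
 [-1.      0.0008 -0.0001]]
shift [ 0.0066 -0.0043  0.1013]
turn 1 [ 0.0007 -0.0001 -0.0005]
turn -1 [-2.0937  0.0008 -0.0001]
```

```bash
python3 -m pendant '0 0 0.015 0 0 0;0 0 0.03 0 0 0;0 0 0.045 0 0 0;0 0 0.06 0 0 0;0 0 0.072 0 0 0;0 0 0.084 0 0 0;0 0 0.092 0 0 0;0 0 0.1 0 0 0'; python3 -m pendant '0 0 0.006 0 0 0;0 0 0.012 0 0 0;0 0 0.018 0 0 0;0 0 0.024 0 0 0'; python3 -m pendant '0 0 0.006 0 0 0;0 0 0.012 0 0 0'; python3 -m pendant '0 0 0.006 0 0 0;0 0 0.012 0 0 0';
```

```text
time: 4.6
ee_pos: [0.5516, -0.1153, 0.075]
eef_rot: [0.5, 0.5, -0.5, 0.5]
ft_force: [-1.1, 2.4, 0.4]
width: 0.0002
time: 5.0
ee_pos: [0.5517, -0.12, 0.075]
eef_rot: [0.5, 0.501, -0.499, 0.5]
ft_force: [-1.9, 6.7, 2.3]
width: 0.0004
time: 5.2
ee_pos: [0.5517, -0.123, 0.075]
eef_rot: [0.5, 0.501, -0.499, 0.5]
ft_force: [-0.9, 4.2, 2.7]
width: 0.0004
time: 5.4
ee_pos: [0.5516, -0.1278, 0.075]
eef_rot: [0.5, 0.5, -0.5, 0.5]
ft_force: [0.1, -0.5, -0.4]
width: 0.0004
```

```bash
python3 -m pendant '0 0 0.008 0 0 0;0 0 0.016 0 0 0;0 0 0.024 0 0 0;0 0 0.032 0 0 0'; python3 -m pendant '0 0 0.006 0 0 0;0 0 0.012 0 0 0;0 0 0.018 0 0 0;0 0 0.024 0 0 0'; python3 -m pendant '0 0 0.006 0 0 0;0 0 0.012 0 0 0'; python3 -m pendant '0 0 0.006 0 0 0;0 0 0.012 0 0 0';
```

```text
time: 5.8
ee_pos: [0.5516, -0.1355, 0.075]
eef_rot: [0.5, 0.5, -0.5, 0.5]
ft_force: [-0.9, 2.0, 0.2]
width: 0.0006
time: 6.2
ee_pos: [0.5517, -0.14, 0.075]
eef_rot: [0.5, 0.501, -0.499, 0.5]
ft_force: [-1.3, 6.6, 4.0]
width: 0.0005
time: 6.4
ee_pos: [0.5517, -0.1431, 0.075]
eef_rot: [0.5, 0.501, -0.499, 0.5]
ft_force: [-0.6, 4.3, 2.6]
width: 0.0007
time: 6.6
ee_pos: [0.5517, -0.1479, 0.075]
eef_rot: [0.5, 0.5, -0.5, 0.5]
ft_force: [0.3, -0.5, -0.7]
width: 0.0002
```

```bash
python3 -m pendant '0 0 0.008 0 0 0;0 0 0.016 0 0 0;0 0 0.024 0 0 0;0 0 0.030 0 0 0'; python3 -m pendant '0 0 0.003 0 0 0;0 0 0.006 0 0 0';
```

```text
time: 7.0
ee_pos: [0.5517, -0.1551, 0.075]
eef_rot: [0.5, 0.5, -0.5, 0.5]
ft_force: [0.2, 0.6, -0.4]
width: 0.0007
time: 7.2
ee_pos: [0.5517, -0.1559, 0.075]
eef_rot: [0.5, 0.5, -0.5, 0.5]
ft_force: [-0.9, 1.7, 0.4]
width: 0.0004
```

```bash
python3 -m pendant '0 0 0.005 0 0 0;0 0 0.009 0 0 0'; python3 -m pendant '0 0 -0.02 0 0 0;0 0 -0.05 0 0 0;-0.08 0 -0.06 0 0 0;-0.18 0 -0.06 0 0 0;-0.26 0 -0.06 0 0 0;-0.28 0 -0.06 0 0 0;-0.28 0 -0.06 0 0 0'; python3 - <<'E'
from bench import r,vision
import cv2,numpy as np
for n in("scene","top","wrist"):
    c=vision.get_calibration(n);p,d=vision.camera(n);np.savez(n+"2.npz",p=p,d=d,K=c["camera_matrix"],rvec=c["rvec"],tvec=c["tvec"])
    cv2.imwrite(f"pics/{n}2.png",p if n!="scene" else cv2.resize(p[150:270,180:340],None,fx=4,fy=4))
E
python3 rel.py 0.551 -0.207 0.14
```

```text
time: 7.4
ee_pos: [0.5517, -0.1577, 0.075]
eef_rot: [0.5, 0.501, -0.499, 0.5]
ft_force: [-0.9, 4.9, 3.3]
width: 0.0005
time: 8.1
ee_pos: [0.5521, -0.1432, 0.1454]
eef_rot: [0.5, 0.5, -0.499, 0.501]
ft_force: [0.5, 0.2, -0.1]
width: 0.0007
t 8.25 p [ 0.5511 -0.1431  0.1438] F [0.2671 0.3674 0.0754] w 0.0006915216928352421
[[-0.0017  1.      0.0012]
 [ 0.0001  0.0012 -1.    ]
 [-1.     -0.0017 -0.0002]]
shift [ 0.0153 -0.0006  0.2554]
turn 1 [ 0.0008 -0.0001  0.0011]
turn -1 [-2.0936 -0.0017 -0.0002]
```

View pics/scene2.png

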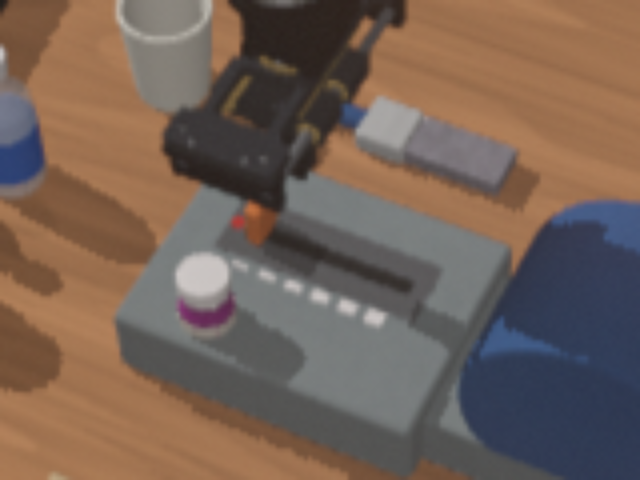

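The scene crop shows the lever (~(258,222)) right beside the red dot (~(238,222)), so it's at off, and the pot is undisturbed. Now I'll cross over to the off side.

```bash
python3 -m pendant '0 0 0.05 0 0 0;0 0 0.1 0 0 0;0 0 0.16 0 0 0;0 0 0.21 0 0 0;0 0 0.25 0 0 0;0 0 0.26 0 0 0;0 0 0.26 0 0 0'; python3 -m pendant '0.06 0 0 0 0 0;0.12 0 0 0 0 0;0.18 0 0 0 0 0;0.23 0 0 0 0 0;0.26 0 0 0 0 0;0.275 0 0 0 0 0;0.275 0 0 0 0 0;0.275 0 0 0 0 0'; python3 rel.py 0.551 -0.188 0.075
```

```text
time: 8.95
ee_pos: [0.5516, -0.2089, 0.1449]
eef_rot: [0.5, 0.5, -0.5, 0.5]
ft_force: [-1.1, 0.7, 0.3]
width: 0.0001
time: 9.75
ee_pos: [0.552, -0.2087, 0.0767]
eef_rot: [0.5, 0.5, -0.5, 0.5]
ft_force: [0.1, -0.1, 0.0]
width: 0.0004
t 9.75 p [ 0.552  -0.2087  0.0767] F [ 0.0908 -0.0926  0.0066] w 0.00038484039085161757
[[ 0.0007  1.      0.0009]
 [-0.0001  0.0009 -1.    ]
 [-1.      0.0007  0.0001]]
shift [ 0.0068 -0.0041 -0.0826]
turn 1 [ 0.0006  0.0001 -0.0005]
turn -1 [-2.0938  0.0007  0.0002]
```

```bash
python3 -m pendant '0 0 -0.015 0 0 0;0 0 -0.03 0 0 0;0 0 -0.045 0 0 0;0 0 -0.06 0 0 0;0 0 -0.07 0 0 0;0 0 -0.08 0 0 0;0 0 -0.086 0 0 0;0 0 -0.092 0 0 0'; python3 -m pendant '0 0 -0.006 0 0 0;0 0 -0.012 0 0 0'; python3 -m pendant '0 0 -0.006 0 0 0;0 0 -0.012 0 0 0'; python3 -m pendant '0 0 -0.006 0 0 0;0 0 -0.012 0 0 0'
```

```text
time: 10.55
ee_pos: [0.5517, -0.1864, 0.0764]
eef_rot: [0.5, 0.5, -0.5, 0.501]
ft_force: [1.0, -5.3, -1.4]
width: 0.0004
time: 10.75
ee_pos: [0.5517, -0.1838, 0.0764]
eef_rot: [0.5, 0.499, -0.5, 0.501]
ft_force: [2.0, -6.9, -1.7]
width: 0.0003
time: 10.95
ee_pos: [0.5517, -0.1804, 0.0764]
eef_rot: [0.5, 0.5, -0.5, 0.5]
ft_force: [1.3, -2.9, -0.1]
width: 0.0004
time: 11.15
ee_pos: [0.5517, -0.1756, 0.0761]
eef_rot: [0.5, 0.501, -0.5, 0.5]
ft_force: [-0.0, 0.2, 0.8]
width: 0.0004
```

```bash
python3 -m pendant '0 0 -0.006 0 0 0;0 0 -0.012 0 0 0;0 0 -0.018 0 0 0;0 0 -0.024 0 0 0;0 0 -0.03 0 0 0;0 0 -0.036 0 0 0;0 0 -0.042 0 0 0'; python3 -m pendant '0 0 -0.006 0 0 0;0 0 -0.012 0 0 0'; python3 -m pendant '0 0 -0.006 0 0 0;0 0 -0.012 0 0 0'; python3 -m pendant '0 0 -0.004 0 0 0;0 0 -0.006 0 0 0'
```

```text
time: 11.85
ee_pos: [0.5516, -0.1668, 0.0763]
eef_rot: [0.5, 0.5, -0.5, 0.5]
ft_force: [0.2, -4.9, -1.7]
width: 0.0005
time: 12.05
ee_pos: [0.5516, -0.1642, 0.0763]
eef_rot: [0.5, 0.5, -0.5, 0.5]
ft_force: [1.8, -6.8, -2.6]
width: 0.0005
time: 12.25
ee_pos: [0.5516, -0.1609, 0.0763]
eef_rot: [0.5, 0.5, -0.5, 0.5]
ft_force: [-0.1, -3.4, -1.6]
width: 0.0007
time: 12.45
ee_pos: [0.5517, -0.1576, 0.0762]
eef_rot: [0.5, 0.501, -0.499, 0.5]
ft_force: [0.8, -0.4, -0.3]
width: 0.0006
```

```bash
python3 -m pendant '0 0 -0.006 0 0 0;0 0 -0.012 0 0 0;0 0 -0.018 0 0 0;0 0 -0.024 0 0 0;0 0 -0.03 0 0 0;0 0 -0.036 0 0 0;0 0 -0.042 0 0 0'; python3 -m pendant '0 0 -0.006 0 0 0;0 0 -0.012 0 0 0'; python3 -m pendant '0 0 -0.006 0 0 0;0 0 -0.012 0 0 0'
```

```text
time: 13.15
ee_pos: [0.5517, -0.1482, 0.0763]
eef_rot: [0.5, 0.5, -0.5, 0.5]
ft_force: [-0.6, -2.0, -0.9]
width: 0.0007
time: 13.35
ee_pos: [0.5516, -0.1459, 0.0763]
eef_rot: [0.5, 0.5, -0.5, 0.5]
ft_force: [0.9, -4.8, -0.7]
width: 0.0002
time: 13.55
ee_pos: [0.5516, -0.1433, 0.0763]
eef_rot: [0.5, 0.5, -0.5, 0.5]
ft_force: [1.3, -6.9, -1.9]
width: 0.0005
```

```bash
python3 -m pendant '0 0 -0.006 0 0 0;0 0 -0.012 0 0 0'; python3 -m pendant '0 0 -0.004 0 0 0;0 0 -0.006 0 0 0';
```

```text
time: 13.75
ee_pos: [0.5516, -0.1394, 0.0763]
eef_rot: [0.5, 0.5, -0.5, 0.5]
ft_force: [-0.3, -0.6, 0.5]
width: 0.0002
time: 13.95
ee_pos: [0.5517, -0.1366, 0.0762]
eef_rot: [0.5, 0.501, -0.499, 0.5]
ft_force: [-0.9, 0.1, 0.2]
width: 0.0008
```

Force has dropped to zero, so the lever has snapped into the third click. I'll back off, rise well clear and check.

```bash
python3 -m pendant '0 0 0.02 0 0 0;0 0 0.05 0 0 0;-0.08 0 0.06 0 0 0;-0.18 0 0.06 0 0 0;-0.3 0 0.06 0 0 0;-0.44 0 0.06 0 0 0;-0.6 0 0.06 0 0 0;-0.72 0 0.06 0 0 0';python3 -m pendant '0 0 0.15 0 0 0;0 -0.15 0.3 0 0 0;0 -0.3 0.4 0 0 0;0 -0.45 0.45 0 0 0;0 -0.5 0.45 0 0 0;0 -0.5 0.45 0 0 0;0 -0.5 0.45 0 0 0'
python3 - <<'E'
from bench import r,vision
from h import *
for n in("scene","top"):
    c=vision.get_calibration(n);p,d=vision.camera(n);K=c["camera_matrix"];R=cv2.Rodrigues(c["rvec"])[0];t=c["tvec"].ravel()
    if n=="scene": cv2.imwrite("pics/scene3.png",cv2.resize(p[90:270,100:380],None,fx=2.8,fy=2.8))
    else: cv2.imwrite("pics/top3.png",p)
    W=cloud(d,K,R,t);h=cv2.cvtColor(p,cv2.COLOR_BGR2HSV)
    b=(h[...,0]>4)&(h[...,0]<19)&(h[...,1]>150)&(W[...,2]>.088)&(W[...,2]<.105)&(abs(W[...,0]-.55)<.03)&(abs(W[...,1]+.12)<.07)
    v,u=np.nonzero(b);print(n,b.sum(),W[b].mean(0) if b.any() else 0, np.ptp(W[b],axis=0) if b.any() else 0)
    diff=np.abs(p.astype(int)-load(n)[0]).max(2)>40
    cv2.imwrite(f"pics/diff_{n}.png",diff.astype(np.uint8)*255)
print(r.read_state()["time"],r.read_state()["ee_pos"])
E
```

```text
time: 14.75
ee_pos: [0.5518, -0.1535, 0.2588]
eef_rot: [0.5, 0.5, -0.5, 0.5]
ft_force: [0.3, -0.7, 0.3]
width: 0.0004
time: 15.45
ee_pos: [0.4273, -0.265, 0.2565]
eef_rot: [0.5, 0.5, -0.499, 0.5]
ft_force: [0.3, 0.7, -0.5]
width: 0.0004
scene 33 [ 0.55573243 -0.10987205  0.09412688] [0.02363151 0.00938008 0.01208852]
top 49 [ 0.54838438 -0.11179756  0.09569751] [0.02530127 0.01008394 0.00873843]
15.55 [ 0.42775595 -0.26464076  0.25619813]
```

View pics/scene3.png

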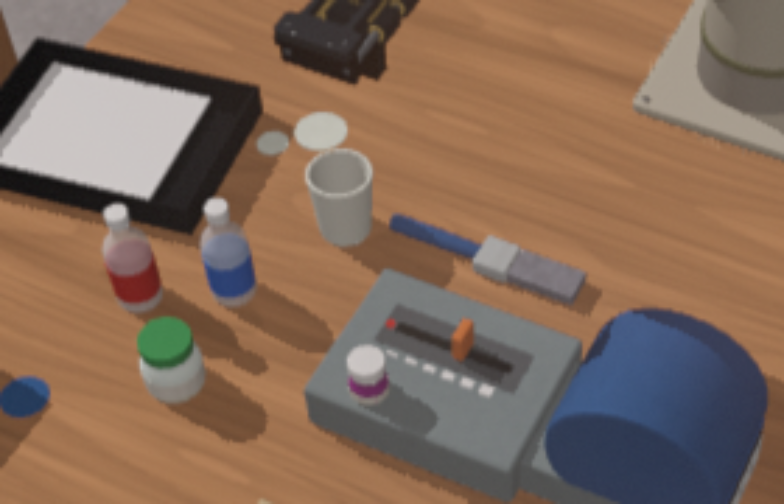

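View pics/top3.png

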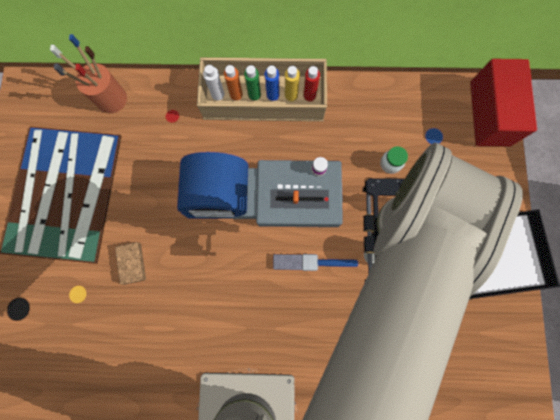

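The scene crop shows the lever at ~(463,340), past the middle of the slot, and the cup, bottles, jar, brush and pot standing as before. In the top view the lever is at ~(296,197), y = -0.112. That is 21 mm beyond its start at the second click, so it is in the third.

```bash
python3 -c "
from bench import close_job; print(close_job())"
```

```text
the job is handed in; nothing more can be done
None
```

The blower lever is resting in the third click, and I handed the job in at about 15.6 s.

- **Moves:** The lever started in the second click. With the fingers shut, I pushed it back to off beside the red dot. I then pushed it forward one click at a time from the other side, stopping each time it snapped.
- **Force:** Readings during the pushes stayed at about 7–8 N, and the force dropped to near zero at each snap.
- **Last check:** The top camera put the lever top at y = -0.112 m, 21 mm past its starting click. The scene camera gave -0.110 m. Third click should be about -0.111 m.
- **Other things:** By eye, the pot, bottles, jar, cup, brush and sander look where they were, though I didn't measure them. The arm hid the bottles and cup in the last top view, so those I saw only in the scene view. The arm ended clear of everything, and no check failed.

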